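# Stop the casting plate rocking before the pour

## Robot

A 7-joint arm with a two-finger parallel gripper is mounted at the origin on the work surface. World frame = base frame: x ahead of the robot, y to its left, z up, the work surface at z = 0. Lengths are in m, angles in rad, forces in N, time in s.
With the tool pointing down it reaches from about 0.425 to 0.925 m from the base axis. Payload 6.8 kg.
Tool frame: the origin (TCP) lies between the finger pads; the fingertips stand 8 mm ahead of it and the grasp point (between the pads) lies 11 mm behind it (ctrl.tips_ahead is the distance from the TCP to the fingertips, in m); z points along the fingers, y is the line along which they close (so a half turn about z gives the same grasp; the last joint's range is limited). The gripper opens to 88 mm and grips with 3 to 60 N. Pads are 20 mm wide; open, the fingers measure 115 mm over their backs; the gripper's body (75 mm by 178 mm) begins 61 mm behind the grasp point.
Start: joints at [-1.442, 0.477, 0.022, 1.555, -0.011, 1.109, -0.083], TCP at [0.158, 0.656, 0.231] pointing down, gripper open.
Joint ranges: [-2.96, 2.96], [-0.34, 2.1], [-1.41, 1.46], [0.24, 2.44], [-1.37, 4.51], [0.17, 1.92], [-2.96, 2.96]. Speed limits (rad/s): [2.39, 2.39, 3.14, 3.14, 3.14, 3.14, 3.14].

## Interface

Orientations are given as a 3x3 rotation matrix whose columns are the frame's x, y, z axes.
In Python, from bench import ctrl gives the robot as it stands. The module is installed in compiled form; this text tells all that it offers.
- The arm moves only by the tool servo_tool, never from a script. Its argument "steps" is one flat list of numbers, 7 for each row, row after row: the shift along the tool's x, y, z in cm, then the turn, a rotation vector about the tool's x, y, z in rad, then the gripper's target within -1 to 1 (fully open at 1, half-way at 0, shut at -1). A call has 1 to 20 rows; each row is the pose to reach, as a shift and turn from the pose commanded when the call began, along the tool's axes at that moment; what a row does not reach only later rows make up. A row lasts 1/12 s, in which the tool goes at most 41.7 mm and 7.16 degrees, less where a joint would pass 70% of its speed; a pose out of reach is approached as far as the arm can. A call with a gripper value outside its range is refused whole. The fingers move at their own pace and stop on an object; the grip force is fixed at half the most. Time passes only in rows, so rows that repeat a pose let the fingers close. It gives the time, the measured TCP pose, the force, the opening and the grip force at its end, in the units of the state.
- ctrl.observe(): the state, without advancing time (a new reading comes with each control period).
- ctrl.snapshot(name): name is "side" or "top"; returns a dict with "img" (400x640x3 uint8, red, green, blue), "range_z" (400x640 float32, m along the optical axis (not along the pixel's ray), 0 where there is no reading), "vertical_fov" (degrees; the focal length in pixels is half the picture's height over the tangent of half this angle, whatever the lens; pixels are square), "cx", "cy" (the principal point, pixels), "distortion" ([k1, k2, p1, p2, k3] as OpenCV has them; the pictures are not rectified), "xyz" and "attitude" of the camera in the world. Camera axes: x right, y down, z forward; pixel columns grow to the right and rows downward; lengths in m; the calibration is good to about 2 mm. A picture is of the moment at which its call begins.
- ctrl.job_done(): hands the job in; it is judged then, once.
The state is a dict: "t": time; "joint_positions": joint angles; "joint_velocities": joint speeds; "joint_torque": joint torques, N m; "tool_pos": TCP position; "tcp_rot": TCP orientation; "force": force on the tool from outside, world axes, zero at the start; "ft_torque": the same for the moment, N m; "gripper_width": finger opening in m; "grasp_force": force on a finger pad.
Only numpy, scipy, OpenCV 4.12 (cv2) and the standard library are available. Lean on these libraries where they do the work, as an engineer would, in place of code of your own. Each camera call takes 0.05 s, during which the arm holds its last target. There are 200 camera calls.

## Task

The casting plate must stand firm before the mould is filled, but one of its four feet has nothing under it: press down on the corners one by one until you find the one that rocks. Then push that corner's shim in under its foot until the shim's tab is flat against the plate's edge, and press the same corner once more, firmly, to check that it no longer gives. Leave the other three shims and everything else where they lie, lift nothing, and do not shove the plate out of its place.

Things in the scene. Friction and masses are not known exactly. Their poses are not given: they have to be found in the camera images.
- plate: Aluminium casting plate 200 (x) by 220 (y) by 12 mm, 1.8 kg, loose on four round feet 34 mm across at x +-68, y +-78 mm; black mould 112 mm square on its middle, 22 mm high, lugs to y +-72. Three feet stand on hidden 6 mm packers, the fourth hangs free. Origin: middle, level with the feet's undersides; top face 36 mm above. x away from the robot, y left, z up; yaw within 0.2 rad.
- corner_near_left (a point): Spot to press at the plate's near left corner (near = towards the robot, left = the robot's left): top face, on the dark 12 mm screw head over the foot's centre, 32 mm in from both edges. If this is the unsupported corner it goes down 6 mm under more than about 4 N (press 7 to 10 N to be sure) and comes back up when let go; a supported corner does not give.
- corner_near_right (a point): Spot to press at the plate's near right corner (near = towards the robot, left = the robot's left): top face, on the dark 12 mm screw head over the foot's centre, 32 mm in from both edges. If this is the unsupported corner it goes down 6 mm under more than about 4 N (press 7 to 10 N to be sure) and comes back up when let go; a supported corner does not give.
- corner_far_left (a point): Spot to press at the plate's far left corner (near = towards the robot, left = the robot's left): top face, on the dark 12 mm screw head over the foot's centre, 32 mm in from both edges. If this is the unsupported corner it goes down 6 mm under more than about 4 N (press 7 to 10 N to be sure) and comes back up when let go; a supported corner does not give.
- corner_far_right (a point): Spot to press at the plate's far right corner (near = towards the robot, left = the robot's left): top face, on the dark 12 mm screw head over the foot's centre, 32 mm in from both edges. If this is the unsupported corner it goes down 6 mm under more than about 4 N (press 7 to 10 N to be sure) and comes back up when let go; a supported corner does not give.
- tab_near_left (a point): Loose 35 g grey horseshoe shim of the near left foot, flat on the bench: tongue 36 wide, 52 long, 5.4 mm thick, its tip about at the plate's edge; upright tab at the outer end, 36 wide, 46 tall, 5 mm thick. Point: middle of the tab's outer face, 23 mm up; x along the tongue, inwards. Home (tab on plate edge): y = +115 mm in the plate's frame, a 46-56 mm slide, free unless a packer blocks it.
- tab_near_right (a point): Loose 35 g grey horseshoe shim of the near right foot, flat on the bench: tongue 36 wide, 52 long, 5.4 mm thick, its tip about at the plate's edge; upright tab at the outer end, 36 wide, 46 tall, 5 mm thick. Point: middle of the tab's outer face, 23 mm up; x along the tongue, inwards. Home (tab on plate edge): y = -115 mm in the plate's frame, a 46-56 mm slide, free unless a packer blocks it.
- tab_far_left (a point): Loose 35 g grey horseshoe shim of the far left foot, flat on the bench: tongue 36 wide, 52 long, 5.4 mm thick, its tip about at the plate's edge; upright tab at the outer end, 36 wide, 46 tall, 5 mm thick. Point: middle of the tab's outer face, 23 mm up; x along the tongue, inwards. Home (tab on plate edge): y = +115 mm in the plate's frame, a 46-56 mm slide, free unless a packer blocks it.
- tab_far_right (a point): Loose 35 g grey horseshoe shim of the far right foot, flat on the bench: tongue 36 wide, 52 long, 5.4 mm thick, its tip about at the plate's edge; upright tab at the outer end, 36 wide, 46 tall, 5 mm thick. Point: middle of the tab's outer face, 23 mm up; x along the tongue, inwards. Home (tab on plate edge): y = -115 mm in the plate's frame, a 46-56 mm slide, free unless a packer blocks it.
- beaker_mid (a point): Bystander: clear open plastic beaker, 76 mm across the rim, 95 mm tall, beyond the plate; this point is on its axis half-way up.
- jar_mid (a point): Bystander: white jar with a black cap, 64 mm across, 85 mm tall, to the right of the plate; this point is on its axis half-way up.
- brush_mid (a point): Bystander: flat brush with a wooden handle, 190 mm long, lying to the left of the plate; this point is half-way along it, 10 mm above the bench.
- lid_mid (a point): Bystander: the mould's black lid, 100 x 100 x 10 mm, lying beyond the plate; this point is at its centre, 5 mm above the bench.
Things that resemble listed ones, but are neither listed nor needed, are in the scene too. What is shaped like the part that bears tab_far_left but orange is not meant.

How it is judged:
On the way, in this order (a step that is already met when the one before it is completed fails the run):
1. the unsupported corner is pressed so that the plate rocks (angle between plate's own z axis and vertical above 0.035 rad and contact force between the fingers and plate above 1 N), for 0.1 s.
2. one shim is pushed home under its foot (((y of tab_near_left in the frame of plate below 0.121 m and x of tab_near_left in the frame of plate between -0.082 and -0.054 m and height (world z) of tab_near_left below 0.028 m and angle between tab_near_left's own z axis and vertical below 0.06 rad and angle between the x axis of tab_near_left and the y axis of plate, either way round below 0.2 rad) or (y of tab_near_right in the frame of plate above -0.121 m and x of tab_near_right in the frame of plate between -0.082 and -0.054 m and height (world z) of tab_near_right below 0.028 m and angle between tab_near_right's own z axis and vertical below 0.06 rad and angle between the x axis of tab_near_right and the y axis of plate, either way round below 0.2 rad) or (y of tab_far_left in the frame of plate below 0.121 m and x of tab_far_left in the frame of plate between 0.054 and 0.082 m and height (world z) of tab_far_left below 0.028 m and angle between tab_far_left's own z axis and vertical below 0.06 rad and angle between the x axis of tab_far_left and the y axis of plate, either way round below 0.2 rad) or (y of tab_far_right in the frame of plate above -0.121 m and x of tab_far_right in the frame of plate between 0.054 and 0.082 m and height (world z) of tab_far_right below 0.028 m and angle between tab_far_right's own z axis and vertical below 0.06 rad and angle between the x axis of tab_far_right and the y axis of plate, either way round below 0.2 rad))), for 0.1 s.
3. that corner is pressed again (over 3 N) and the plate stays level ((((y of tab_near_left in the frame of plate below 0.121 m and x of tab_near_left in the frame of plate between -0.082 and -0.054 m and height (world z) of tab_near_left below 0.028 m and angle between tab_near_left's own z axis and vertical below 0.06 rad and angle between the x axis of tab_near_left and the y axis of plate, either way round below 0.2 rad) and horizontal distance between the grasp point and corner_near_left below 0.045 m and contact force between the fingers and plate above 3 N and angle between plate's own z axis and vertical below 0.02 rad) or ((y of tab_near_right in the frame of plate above -0.121 m and x of tab_near_right in the frame of plate between -0.082 and -0.054 m and height (world z) of tab_near_right below 0.028 m and angle between tab_near_right's own z axis and vertical below 0.06 rad and angle between the x axis of tab_near_right and the y axis of plate, either way round below 0.2 rad) and horizontal distance between the grasp point and corner_near_right below 0.045 m and contact force between the fingers and plate above 3 N and angle between plate's own z axis and vertical below 0.02 rad) or ((y of tab_far_left in the frame of plate below 0.121 m and x of tab_far_left in the frame of plate between 0.054 and 0.082 m and height (world z) of tab_far_left below 0.028 m and angle between tab_far_left's own z axis and vertical below 0.06 rad and angle between the x axis of tab_far_left and the y axis of plate, either way round below 0.2 rad) and horizontal distance between the grasp point and corner_far_left below 0.045 m and contact force between the fingers and plate above 3 N and angle between plate's own z axis and vertical below 0.02 rad) or ((y of tab_far_right in the frame of plate above -0.121 m and x of tab_far_right in the frame of plate between 0.054 and 0.082 m and height (world z) of tab_far_right below 0.028 m and angle between tab_far_right's own z axis and vertical below 0.06 rad and angle between the x axis of tab_far_right and the y axis of plate, either way round below 0.2 rad) and horizontal distance between the grasp point and corner_far_right below 0.045 m and contact force between the fingers and plate above 3 N and angle between plate's own z axis and vertical below 0.02 rad))), for 0.1 s.
At the end, for the whole second after the job is handed in: The unsupported foot's shim lies flat, its tab within 6 mm of the plate's edge and 14 mm of the foot's centre line; other shims within 10 mm of their places; plate level to 0.02 rad, at rest, within 15 mm of its place; bystanders within 30 mm of theirs ((((y of tab_near_left in the frame of plate below 0.121 m and x of tab_near_left in the frame of plate between -0.082 and -0.054 m and height (world z) of tab_near_left below 0.028 m and angle between tab_near_left's own z axis and vertical below 0.06 rad and angle between the x axis of tab_near_left and the y axis of plate, either way round below 0.2 rad) and distance of each of tab_near_right, tab_far_left, tab_far_right from where it was at the start of the episode below 0.01 m) or ((y of tab_near_right in the frame of plate above -0.121 m and x of tab_near_right in the frame of plate between -0.082 and -0.054 m and height (world z) of tab_near_right below 0.028 m and angle between tab_near_right's own z axis and vertical below 0.06 rad and angle between the x axis of tab_near_right and the y axis of plate, either way round below 0.2 rad) and distance of each of tab_near_left, tab_far_left, tab_far_right from where it was at the start of the episode below 0.01 m) or ((y of tab_far_left in the frame of plate below 0.121 m and x of tab_far_left in the frame of plate between 0.054 and 0.082 m and height (world z) of tab_far_left below 0.028 m and angle between tab_far_left's own z axis and vertical below 0.06 rad and angle between the x axis of tab_far_left and the y axis of plate, either way round below 0.2 rad) and distance of each of tab_near_left, tab_near_right, tab_far_right from where it was at the start of the episode below 0.01 m) or ((y of tab_far_right in the frame of plate above -0.121 m and x of tab_far_right in the frame of plate between 0.054 and 0.082 m and height (world z) of tab_far_right below 0.028 m and angle between tab_far_right's own z axis and vertical below 0.06 rad and angle between the x axis of tab_far_right and the y axis of plate, either way round below 0.2 rad) and distance of each of tab_near_left, tab_near_right, tab_far_left from where it was at the start of the episode below 0.01 m)) and angle between plate's own z axis and vertical below 0.02 rad and distance of plate from where it was at the start of the episode below 0.015 m and linear speed of plate below 0.01 m/s and distance of each of beaker_mid, jar_mid, brush_mid, lid_mid from where it was at the start of the episode below 0.03 m); the robot touches nothing.
It fails at once if a second shim is disturbed (two shims moved more than 10 mm) (distance of each of tab_near_left, tab_near_right from where it was at the start of the episode above 0.01 m or distance of each of tab_near_left, tab_far_left from where it was at the start of the episode above 0.01 m or distance of each of tab_near_left, tab_far_right from where it was at the start of the episode above 0.01 m or distance of each of tab_near_right, tab_far_left from where it was at the start of the episode above 0.01 m or distance of each of tab_near_right, tab_far_right from where it was at the start of the episode above 0.01 m or distance of each of tab_far_left, tab_far_right from where it was at the start of the episode above 0.01 m).
It fails at once if a shim is lifted off the bench or knocked over ((height (world z) of tab_near_left above 0.04 m or angle between tab_near_left's own z axis and vertical above 0.5 rad) or (height (world z) of tab_near_right above 0.04 m or angle between tab_near_right's own z axis and vertical above 0.5 rad) or (height (world z) of tab_far_left above 0.04 m or angle between tab_far_left's own z axis and vertical above 0.5 rad) or (height (world z) of tab_far_right above 0.04 m or angle between tab_far_right's own z axis and vertical above 0.5 rad)).
It fails at once if the plate is lifted or shoved from its place (height (world z) of plate above 0.016 m or distance of plate from where it was at the start of the episode above 0.02 m).
It fails at once if a bystander is moved by more than 30 mm (distance of any of beaker_mid, jar_mid, brush_mid, lid_mid from where it was at the start of the episode above 0.03 m).
It also fails if it takes over 67 s, if anything falls off the work surface, if the arm or the gripper's body presses on something with over 40 N, if the wrist force passes 120 N, or if a joint passes its speed limit or range.

## Working session

There is one attempt and no reset: what is moved stays moved. The work goes in short steps, Python scripts to look and compute and a tool call to move; the robot and the scene stay as the last step left them, time stands still between calls to the robot, and variables do not carry over. Pictures are saved under pics/ and viewed, at most 10 in all, crops included, and the job is handed in when it is done.

Besides the shell and the picture viewer there is one more tool, called after "Call:" as name(argument=value, ...) on one line, values as JSON. servo_tool: Moves the arm, as the interface text tells. Its arguments: {"type":"object","properties":{"steps":{"type":"array","items":{"type":"number"}}},"required":["steps"]}

```bash
mkdir -p pics; cat > h.py <<'E'
import numpy as np, cv2
from bench import ctrl
def snap(n):
    s=ctrl.snapshot(n); h=s["img"].shape[0]
    f=h/2/np.tan(np.radians(s["vertical_fov"])/2)
    K=np.array([[f,0,s["cx"]],[0,f,s["cy"]],[0,0,1.]])
    return s,K,np.array(s["distortion"],float),np.array(s["xyz"]),np.array(s["attitude"])
def rays(S,px):
    s,K,D,c,R=S
    u=cv2.undistortPoints(np.array(px,float).reshape(-1,1,2),K,D).reshape(-1,2)
    return np.c_[u,np.ones(len(u))]@R.T
def onplane(S,px,z):
    d=rays(S,px); c=S[3]; return c+d*((z-c[2])/d[:,2])[:,None]
def cloud(S):
    s=S[0]; h,w=s["range_z"].shape
    px=np.stack(np.meshgrid(np.arange(w),np.arange(h)),-1).reshape(-1,2)
    return (S[3]+rays(S,px)*s["range_z"].reshape(-1,1)).reshape(h,w,3)
E
python3 - <<'E'
from h import *
for n in("top","side"):
    S=snap(n); cv2.imwrite(f"pics/{n}0.png",S[0]["img"][:,:,::-1]); print(n,S[1][0,0],S[2],S[3],S[4].round(3).tolist())
o=ctrl.observe(); print(o["t"],o["tool_pos"],np.round(o["tcp_rot"],3).tolist(),o["force"],ctrl.tips_ahead)
E
```

```text
top 512.6586439604906 [0.0445133 0.        0.        0.        0.       ] [0.38510256 0.04068901 1.21743876] [[-0.037, -0.976, 0.214], [-0.999, 0.035, -0.013], [0.005, -0.214, -0.977]]
side 415.6288626383722 [-0.07458407  0.          0.          0.          0.        ] [ 0.07916155 -0.7226863   0.69228304] [[0.808, -0.337, 0.484], [-0.59, -0.448, 0.672], [-0.009, -0.828, -0.56]]
0.1 [0.15822868 0.65567421 0.22979137] [[-0.972, 0.235, -0.0], [0.235, 0.972, -0.002], [-0.0, -0.002, -1.0]] [-0.27461578 -0.18828085  0.106308  ] 0.008
```

View pics/top0.png

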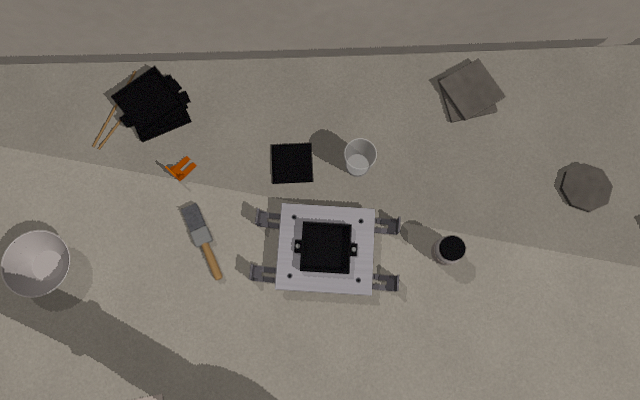

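View pics/side0.png

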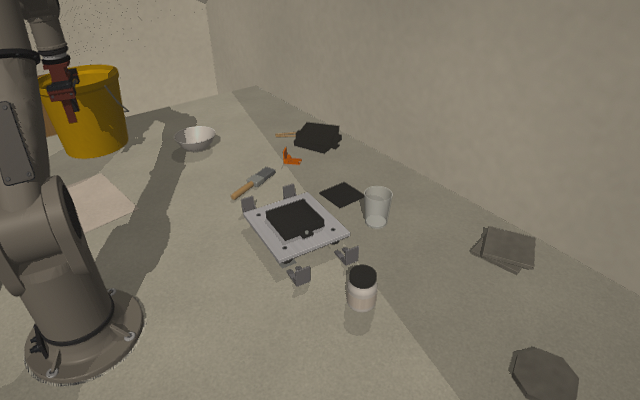

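The top view shows the plate at about (325,248), with screws near (294,217), (361,221), (290,276) and (359,280). The four shim tabs are at about (262,217), (258,272), (396,226) and (395,283), and the jar is at (450,248). The side view agrees. The orange decoy lies away from the plate. Next I'll measure the plate and the tabs.

```bash
cat > m.py <<'E'
from h import *
S=snap("top"); img=S[0]["img"]; P=cloud(S)
g=img.min(2).astype(int)
m=((g>135)&(P[...,2]>.025)&(P[...,2]<.06)).astype(np.uint8); m[:, :260]=0; m[:,400:]=0; m[:190]=0;m[310:]=0
m=cv2.morphologyEx(m,cv2.MORPH_OPEN,np.ones((3,3)))
c=max(cv2.findContours(m,0,1)[0],key=cv2.contourArea)
h=cv2.convexHull(c).reshape(-1,2)
W=onplane(S,h,.042)[:,:2].astype(np.float32)
r=cv2.minAreaRect(W); print("rect",r)
# screws: dark blobs in the corners
print("plate z",np.median(P[...,2][m>0]))
for x,y in((290,276),(359,280),(294,217),(361,221)):
    w=img[y-6:y+7,x-6:x+7].mean(2); d=np.clip(130-w,0,None)
    yy,xx=np.mgrid[y-6:y+7,x-6:x+7]
    p=(d*xx).sum()/d.sum(),(d*yy).sum()/d.sum()
    print("screw",np.round(p,1),onplane(S,[p],.042)[0].round(4))
# tab tops: points 35..56 mm high near tabs
for n,(x,y) in dict(NL=(258,272),NR=(395,283),FL=(262,217),FR=(396,226)).items():
    q=P[y-16:y+17,x-16:x+17].reshape(-1,3); pl=m[y-16:y+17,x-16:x+17].reshape(-1)
    k=(q[:,2]>.034)&(q[:,2]<.056)&(pl==0)
    q=q[k]; q=q[q[:,2]>.038]
    if len(q)>3: print(n,len(q),q.mean(0).round(4),q.min(0).round(4),q.max(0).round(4))
E
python3 m.py; python3 - <<'E'
from h import *
i=cv2.imread("pics/top0.png")[190:310,235:415]; cv2.imwrite("pics/c0.png",cv2.resize(i,None,fx=4.4,fy=4.4,interpolation=2))
E
```

```text
rect ((0.5292497277259827, 0.014660008251667023), (0.21761015057563782, 0.1977212131023407), 84.37847137451172)
plate z 0.0414210260021719
screw [289.2 275.4] [0.4693 0.0995 0.042 ]
screw [357.9 279.8] [ 0.4538 -0.0557  0.042 ]
screw [295.2 218.2] [0.6006 0.0825 0.042 ]
screw [360.5 220.7] [ 0.5892 -0.0691  0.042 ]
NL 38 [0.4813 0.1862 0.0455] [0.4642 0.1816 0.0388] [0.4983 0.1904 0.0496]
NR 42 [ 0.4443 -0.1437  0.0454] [ 0.4279 -0.1469  0.0383] [ 0.4634 -0.14    0.0503]
FL 39 [0.6106 0.171  0.0448] [0.594  0.1662 0.0384] [0.628  0.1755 0.0487]
FR 37 [ 0.5789 -0.1571  0.0446] [ 0.5613 -0.1611  0.0389] [ 0.5936 -0.1531  0.0507]
```

View pics/c0.png

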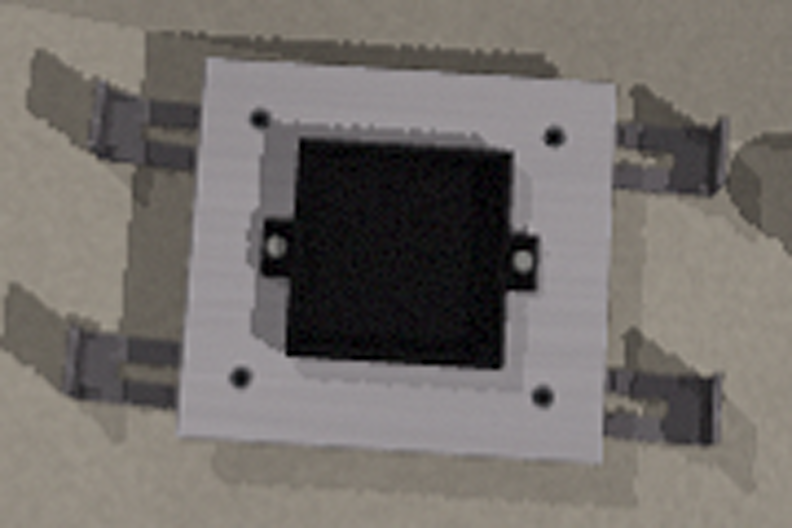

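The crop shows four dark screw heads, and all four tab tops give clean measurements. The plate centre is at (0.529, 0.015) with a yaw of about -0.098 rad, and the rectangle of 218×198 mm matches the given size. I'll shut the gripper and move to hover over the near left corner, offset slightly outward to clear the mould.

Call:
servo_tool(steps=[-42.5,-46.4,6,0,0,-0.14,-1,-42.5,-46.4,6,0,0,-0.14,-1,-42.5,-46.4,6,0,0,-0.14,-1,-42.5,-46.4,6,0,0,-0.14,-1,-42.5,-46.4,6,0,0,-0.14,-1,-42.5,-46.4,6,0,0,-0.14,-1,-42.5,-46.4,6,0,0,-0.14,-1,-42.5,-46.4,6,0,0,-0.14,-1,-42.5,-46.4,6,0,0,-0.14,-1,-42.5,-46.4,6,0,0,-0.14,-1,-42.5,-46.4,6,0,0,-0.14,-1,-42.5,-46.4,6,0,0,-0.14,-1,-42.5,-46.4,6,0,0,-0.14,-1,-42.5,-46.4,6,0,0,-0.14,-1,-42.5,-46.4,6,0,0,-0.14,-1,-42.5,-46.4,6,0,0,-0.14,-1,-42.5,-46.4,10,0,0,-0.14,-1,-42.5,-46.4,14,0,0,-0.14,-1,-42.5,-46.4,16.5,0,0,-0.14,-1,-42.5,-46.4,16.5,0,0,-0.14,-1])

```text
t: 1.82
tool_pos: [0.4591, 0.1046, 0.0616]
tcp_rot: [[-0.995, 0.096, -0.008], [0.096, 0.995, -0.003], [0.008, -0.004, -1.0]]
force: [-1.0, -0.9, 0.7]
gripper_width: 0.0005
grasp_force: 0.0
```

Call:
servo_tool(steps=[-0.3,0,0.4,0,0,0,-1,-0.3,0,0.8,0,0,0,-1,-0.3,0,1.1,0,0,0,-1,-0.3,0,1.2,0,0,0,-1,-0.3,0,1.3,0,0,0,-1,-0.3,0,1.4,0,0,0,-1,-0.3,0,1.4,0,0,0,-1])

```text
t: 2.4
tool_pos: [0.4658, 0.1053, 0.052]
tcp_rot: [[-0.995, 0.097, 0.001], [0.097, 0.995, 0.0], [-0.001, 0.0, -1.0]]
force: [-0.3, 0.4, -0.2]
gripper_width: 0.0001
grasp_force: 0.0
```

Call:
servo_tool(steps=[0,0,0.1,0,0,0,-1,0,0,0.2,0,0,0,-1,0,0,0.3,0,0,0,-1,0,0,0.3,0,0,0,-1,0,0,0.3,0,0,0,-1])

```text
t: 2.82
tool_pos: [0.4659, 0.1053, 0.0502]
tcp_rot: [[-0.995, 0.097, 0.0], [0.097, 0.995, 0.001], [-0.0, 0.001, -1.0]]
force: [-5.6, -1.3, 23.3]
gripper_width: 0.0006
grasp_force: 11.6
```

Near left is solid: 23 N and no give. Next is near right.

Call:
servo_tool(steps=[0,0,-1.5,0,0,0,-1,0,0,-2.5,0,0,0,-1,0,-4,-2.5,0,0,0,-1,0,-8,-2.5,0,0,0,-1,0,-12,-2.5,0,0,0,-1,0,-16.4,-2.5,0,0,0,-1,0,-16.4,-2,0,0,0,-1,0,-16.4,-1,0,0,0,-1,0,-16.4,-0.4,0,0,0,-1,0,-16.4,-0.1,0,0,0,-1,0,-16.4,0,0,0,0,-1,0,-16.4,0.05,0,0,0,-1,0,-16.4,0.05,0,0,0,-1,0,-16.4,0.05,0,0,0,-1])

```text
t: 3.98
tool_pos: [0.4494, -0.0569, 0.0481]
tcp_rot: [[-0.995, 0.095, -0.001], [0.095, 0.995, 0.001], [0.001, 0.001, -1.0]]
force: [-2.1, 1.1, 3.8]
gripper_width: 0.0005
grasp_force: 1.8
```

Call:
servo_tool(steps=[0,0,0.15,0,0,0,-1,0,0,0.3,0,0,0,-1,0,0,0.45,0,0,0,-1,0,0,0.5,0,0,0,-1,0,0,0.5,0,0,0,-1,0,0,0.5,0,0,0,-1])

```text
t: 4.48
tool_pos: [0.4493, -0.0577, 0.0447]
tcp_rot: [[-0.995, 0.097, -0.001], [0.097, 0.995, 0.002], [0.001, 0.001, -1.0]]
force: [-10.7, 3.1, 34.1]
gripper_width: 0.0005
grasp_force: 17.1
```

Near right is the loose corner: it sank about 6 mm and then stopped on the bench. Next I'll release it, go over the near right tab, and come down outside it.

Call:
servo_tool(steps=[0,0,-0.7,0,0,0,-1,0,0,-2.5,0,0,0,-1,0,0,-5.5,0,0,0,-1,-0.3,-3,-5.5,0,0,0,-1,-0.3,-7,-5.5,0,0,0,-1,-0.3,-10,-5.5,0,0,0,-1,-0.3,-12.5,-5.5,0,0,0,-1,-0.3,-12.5,-5.5,0,0,0,-1,-0.3,-12.5,-5.5,0,0,0,-1,-0.3,-12.5,-5.5,0,0,0,-1])

```text
t: 5.32
tool_pos: [0.4411, -0.1823, 0.098]
tcp_rot: [[-0.995, 0.096, 0.001], [0.096, 0.995, 0.0], [-0.001, 0.0, -1.0]]
force: [0.8, 0.0, 0.6]
gripper_width: 0.0003
grasp_force: 0.0
```

```bash
python3 m.py; python3 - <<'E'
from h import *
S=snap("top");P=cloud(S);q=P[230:270,430:475].reshape(-1,3);q=q[(q[:,2]>.07)&(q[:,2]<.1)];print("jar",q.mean(0),q.min(0))
cv2.imwrite("pics/s1.png",cv2.resize(snap("side")[0]["img"][180:320,200:400,::-1],None,fx=4,fy=4))
E
```

```text
rect ((0.5123238563537598, 0.016329631209373474), (0.21808388829231262, 0.16516034305095673), 84.34944152832031)
plate z 0.04133846864485502
screw [289.2 275.4] [0.4693 0.0996 0.042 ]
screw [357.9 279.8] [ 0.4538 -0.0557  0.042 ]
screw [294.1 216.5] [0.6047 0.085  0.042 ]
screw [360.4 220.8] [ 0.589  -0.0689  0.042 ]
NL 40 [0.4814 0.186  0.0453] [0.4643 0.1814 0.0389] [0.4982 0.1904 0.0509]
FL 39 [0.6098 0.1712 0.0448] [0.5929 0.1667 0.0385] [0.627  0.1762 0.0511]
FR 39 [ 0.5788 -0.1569  0.0451] [ 0.5611 -0.1611  0.0393] [ 0.5953 -0.1522  0.0516]
jar [ 0.53477304 -0.27874577  0.08447569] [ 0.5259718  -0.28950609  0.07985709]
```

View pics/s1.png

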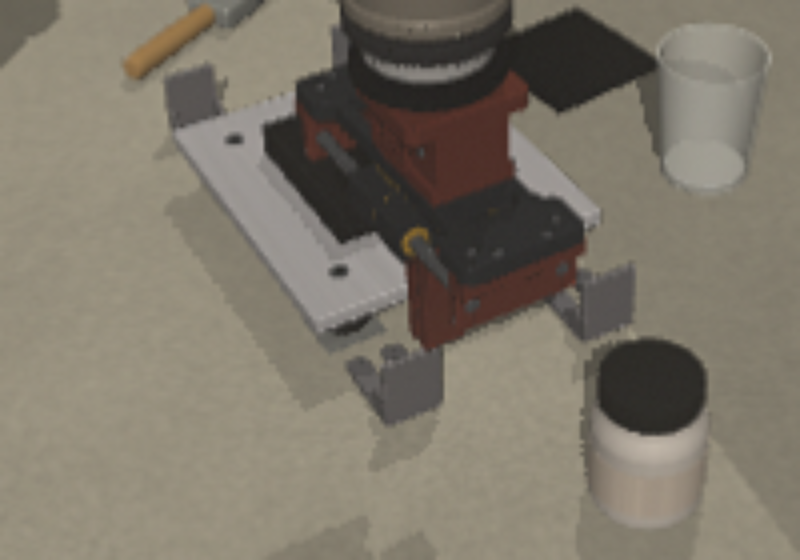

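```bash
python3 - <<'E'
from h import *
S=snap("side");s,K,D,c,R=S
for p in([.4411,-.1823,.09],[.4411,-.1823,.17],[.4443,-.1437,.046],[.454,-.056,.042]):
    q=cv2.projectPoints((R.T@(np.array(p)-c)).reshape(1,3),np.zeros(3),np.zeros(3),K,D)[0].ravel(); print(p,q,(q-[200,180])*4)
print(s["range_z"][int(q[1]),int(q[0])], ctrl.observe()["tool_pos"])
cv2.imwrite("pics/s2.png",cv2.resize(s["img"][140:340,180:420,::-1],None,fx=3,fy=3))
cv2.imwrite("pics/t2.png",cv2.resize(snap("top")[0]["img"][180:320,230:430,::-1],None,fx=4,fy=4))
E
```

```text
[0.4411, -0.1823, 0.09] [309.59025019 263.71627764] [438.36100078 334.86511055]
[0.4411, -0.1823, 0.17] [308.67536205 234.12741791] [434.7014482  216.50967163]
[0.4443, -0.1437, 0.046] [301.31145517 268.18119902] [405.24582068 352.7247961 ]
[0.454, -0.056, 0.042] [284.19331174 247.30642011] [336.77324695 269.22568045]
0.99237514 [ 0.44102983 -0.18161936  0.0980589 ]
```

View pics/s2.png

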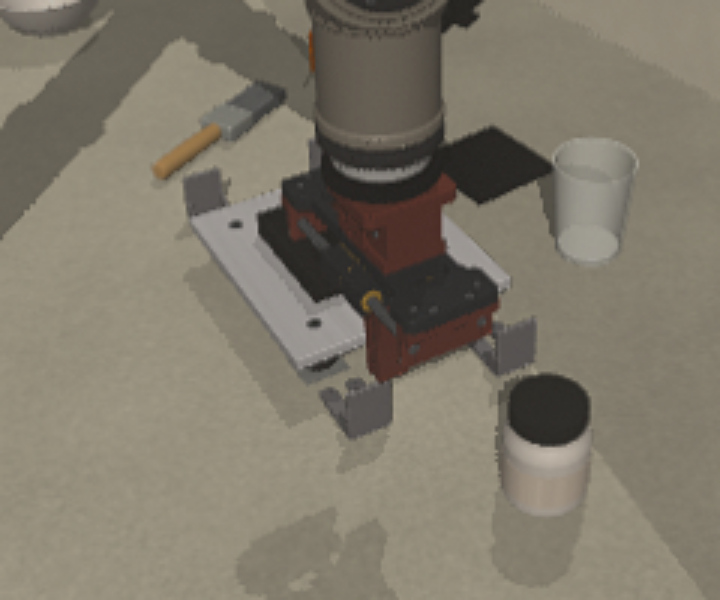

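View pics/t2.png

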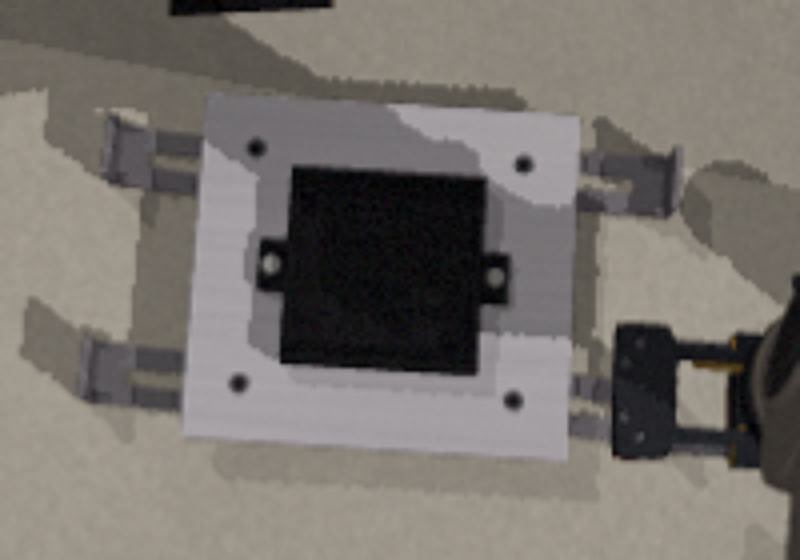

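The gripper's body hides the fingers, but the projected tip position agrees with the picture. The plate hasn't moved, all the shims are in place, and the jar at (0.535, -0.279) is clear of the body. Now I'll come down outside the tab.

Call:
servo_tool(steps=[0,0,2.5,0,0,0,-1,0,0,5,0,0,0,-1,0,0,6.8,0,0,0,-1,0,0,7.6,0,0,0,-1,0,0,7.6,0,0,0,-1,0,0,7.6,0,0,0,-1,0,0,7.6,0,0,0,-1])

```text
t: 6.15
tool_pos: [0.4414, -0.1829, 0.023]
tcp_rot: [[-0.995, 0.097, 0.001], [0.097, 0.995, -0.0], [-0.001, -0.0, -1.0]]
force: [-0.4, -0.1, 0.0]
gripper_width: 0.0005
grasp_force: 0.0
```

Call:
servo_tool(steps=[0,0.8,0.2,0,0,0,-1,0,1.4,0.2,0,0,0,-1,0,2,0.2,0,0,0,-1,0,2.5,0.2,0,0,0,-1,0,3,0.2,0,0,0,-1,0,3.5,0.2,0,0,0,-1,0,4,0.2,0,0,0,-1,0,4.5,0.2,0,0,0,-1,0,4.5,0.2,0,0,0,-1,0,4.5,0.2,0,0,0,-1])

```text
t: 6.98
tool_pos: [0.445, -0.1376, 0.0201]
tcp_rot: [[-0.995, 0.096, -0.0], [0.096, 0.995, 0.0], [0.0, 0.0, -1.0]]
force: [-0.6, 0.2, 0.5]
gripper_width: 0.0007
grasp_force: 0.0
```

```bash
python3 - <<'E'
from h import *
cv2.imwrite("pics/s3.png",cv2.resize(snap("side")[0]["img"][210:300,230:370,::-1],None,fx=5,fy=5))
E
```

```text
(no output)
```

View pics/s3.png

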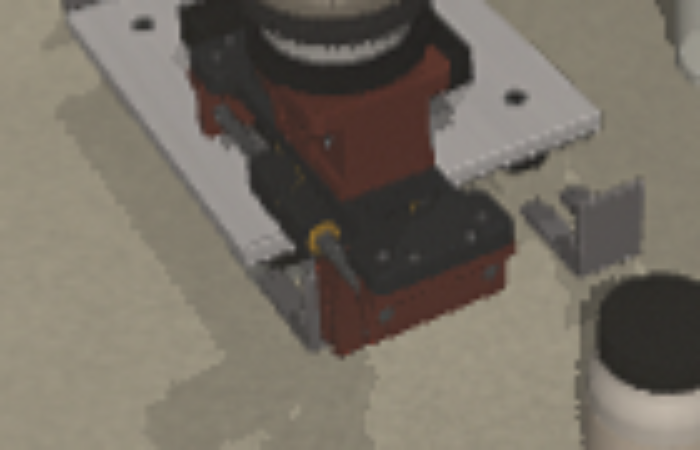

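The tongue is flat and sliding in under the near right corner, at about (280,290) in the crop. I'll keep pushing.

Call:
servo_tool(steps=[0,0.5,0,0,0,0,-1,0,1,0,0,0,0,-1,0,1.5,0,0,0,0,-1,0,1.9,0,0,0,0,-1,0,2.2,0,0,0,0,-1,0,2.5,0,0,0,0,-1,0,2.7,0,0,0,0,-1,0,2.7,0,0,0,0,-1,0,2.7,0,0,0,0,-1])

```text
t: 7.78
tool_pos: [0.4476, -0.111, 0.0201]
tcp_rot: [[-0.995, 0.096, -0.0], [0.096, 0.995, 0.0], [0.0, 0.0, -1.0]]
force: [-0.2, 0.6, -0.1]
gripper_width: 0.0003
grasp_force: 0.0
```

Call:
servo_tool(steps=[0,0.1,0,0,0,0,-1,0,0.2,0,0,0,0,-1,0,0.2,0,0,0,0,-1])

```text
t: 8.03
tool_pos: [0.4478, -0.1091, 0.0201]
tcp_rot: [[-0.995, 0.097, -0.0], [0.097, 0.995, 0.0], [0.0, 0.0, -1.0]]
force: [0.0, 0.7, 1.0]
gripper_width: 0.0
grasp_force: 0.0
```

Call:
servo_tool(steps=[0,0.1,0,0,0,0,-1,0,0.2,0,0,0,0,-1,0,0.2,0,0,0,0,-1])

```text
t: 8.28
tool_pos: [0.448, -0.107, 0.0202]
tcp_rot: [[-0.995, 0.097, 0.0], [0.097, 0.995, 0.0], [0.0, 0.0, -1.0]]
force: [-1.2, -0.1, 0.4]
gripper_width: 0.0003
grasp_force: 0.0
```

Call:
servo_tool(steps=[0,0.1,0,0,0,0,-1,0,0.1,0,0,0,0,-1])

```text
t: 8.45
tool_pos: [0.4481, -0.106, 0.0201]
tcp_rot: [[-0.995, 0.096, -0.0], [0.096, 0.995, 0.0], [0.0, 0.0, -1.0]]
force: [0.1, -0.9, 0.9]
gripper_width: 0.0008
grasp_force: 0.0
```

Call:
servo_tool(steps=[0,0.1,0,0,0,0,-1,0,0.1,0,0,0,0,-1])

```text
t: 8.62
tool_pos: [0.4482, -0.105, 0.0201]
tcp_rot: [[-0.995, 0.097, -0.0], [0.097, 0.995, 0.0], [0.0, 0.0, -1.0]]
force: [-0.6, 0.5, -0.8]
gripper_width: 0.0004
grasp_force: 0.0
```

```bash
python3 - <<'E'
from h import *
cv2.imwrite("pics/s4.png",cv2.resize(snap("side")[0]["img"][210:300,230:370,::-1],None,fx=5,fy=5))
E
python3 m.py | grep -v screw
```

```text
rect ((0.493625670671463, 0.053097888827323914), (0.14858557283878326, 0.12029041349887848), 84.53983306884766)
plate z 0.04137352547198625
NL 40 [0.4805 0.1862 0.0449] [0.4644 0.1817 0.0384] [0.4979 0.1903 0.0496]
FL 39 [0.6103 0.1711 0.0442] [0.5931 0.1667 0.0382] [0.6273 0.1755 0.048 ]
FR 38 [ 0.5792 -0.157   0.045 ] [ 0.5612 -0.161   0.038 ] [ 0.5952 -0.1526  0.0497]
```

View pics/s4.png

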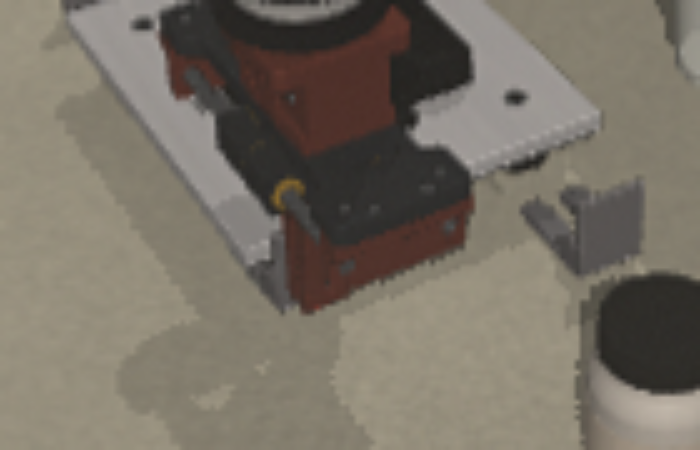

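The tab's lower edge, at about (290,305), still stands off the plate's edge at about (255,260). I'll keep pushing in small steps.

Call:
servo_tool(steps=[0,0.1,0,0,0,0,-1,0,0.2,0,0,0,0,-1,0,0.3,0,0,0,0,-1,0,0.3,0,0,0,0,-1])

```text
t: 9.05
tool_pos: [0.4481, -0.1044, 0.0202]
tcp_rot: [[-0.995, 0.099, 0.0], [0.099, 0.995, -0.002], [-0.0, -0.002, -1.0]]
force: [-0.6, -7.9, 0.1]
gripper_width: 0.0004
grasp_force: 3.8
```

Call:
servo_tool(steps=[0,0.1,0,0,0,0,-1,0,0.2,0,0,0,0,-1,0,0.2,0,0,0,0,-1])

```text
t: 9.3
tool_pos: [0.4477, -0.1032, 0.0202]
tcp_rot: [[-0.995, 0.1, -0.001], [0.1, 0.995, -0.003], [0.0, -0.003, -1.0]]
force: [-1.7, -10.3, 1.4]
gripper_width: 0.0006
grasp_force: 5.1
```

The push met firm resistance, about 10 N, right where home should be. I'll back off and look.

Call:
servo_tool(steps=[0,-1,0,0,0,0,-1,0,-3,0,0,0,0,-1,0,-5,0,0,0,0,-1,0,-5,-3,0,0,0,-1,0,-5,-7,0,0,0,-1,0,-8,-9,0,0,0,-1,0,-12,-9,0,0,0,-1,0,-16,-9,0,0,0,-1,0,-18,-9,0,0,0,-1,0,-18,-9,0,0,0,-1])

```text
t: 10.13
tool_pos: [0.4302, -0.2848, 0.1109]
tcp_rot: [[-0.995, 0.103, 0.001], [0.103, 0.995, -0.003], [-0.002, -0.003, -1.0]]
force: [0.0, 0.2, -0.4]
gripper_width: 0.0003
grasp_force: 0.0
```

```bash
python3 m.py; python3 - <<'E'
from h import *
S=snap("top");P=cloud(S)
q=P[265:305,365:395].reshape(-1,3);q=q[(q[:,2]>.046-.002)&(q[:,2]<.056)];print(len(q),q.mean(0),q.min(0),q.max(0))
cv2.imwrite("pics/s5.png",np.hstack([cv2.resize(snap("side")[0]["img"][230:300,260:340,::-1],(480,420)),cv2.resize(S[0]["img"][255:325,345:395,::-1],(300,420))]))
E
```

```text
rect ((0.5205838680267334, 0.016510218381881714), (0.21823032200336456, 0.18125958740711212), 83.98918151855469)
plate z 0.04142187893676641
screw [288.6 275.2] [0.4698 0.1009 0.042 ]
screw [357.1 279.9] [ 0.4536 -0.0541  0.042 ]
screw [294.8 216.2] [0.6054 0.0833 0.042 ]
screw [360.6 221. ] [ 0.5884 -0.0694  0.042 ]
NL 42 [0.4793 0.1824 0.0443] [0.4448 0.1345 0.0386] [0.4984 0.1905 0.0504]
FL 38 [0.6094 0.1713 0.045 ] [0.5933 0.1682 0.0382] [0.6276 0.1756 0.0528]
FR 35 [ 0.5804 -0.1574  0.0445] [ 0.5614 -0.1615  0.0412] [ 0.595  -0.1537  0.0493]
52 [ 0.45289019 -0.08265741  0.04581184] [ 0.42143402 -0.09273917  0.04405425] [ 0.48610083 -0.07012003  0.04999054]
```

View pics/s5.png

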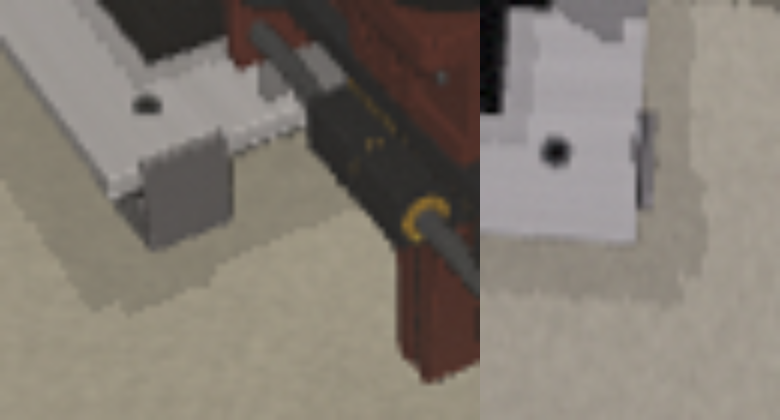

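The tab is flat against the plate's edge, and the plate has shifted by only about 1.5 mm. Now I'll press the same corner again.

Call:
servo_tool(steps=[0.4,4,0,0,0,0,-1,0.4,8,0,0,0,0,-1,0.4,12,0,0,0,0,-1,0.4,16,0,0,0,0,-1,0.4,20,0,0,0,0,-1,0.4,22.8,0,0,0,0,-1,0.4,22.8,0,0,0,0,-1,0.4,22.8,2,0,0,0,-1,0.4,22.8,4,0,0,0,-1,0.4,22.8,5.2,0,0,0,-1,0.4,22.8,5.7,0,0,0,-1,0.4,22.8,6,0,0,0,-1,0.4,22.8,6.1,0,0,0,-1,0.4,22.8,6.2,0,0,0,-1,0.4,22.8,6.2,0,0,0,-1,0.4,22.8,6.2,0,0,0,-1])

```text
t: 11.62
tool_pos: [0.4482, -0.0514, 0.0497]
tcp_rot: [[-0.995, 0.096, -0.002], [0.096, 0.995, 0.002], [0.002, 0.002, -1.0]]
force: [-8.7, 2.4, 21.5]
gripper_width: 0.0001
grasp_force: 11.3
```

The corner holds: 21.5 N at 0.0497 m, with no give. I'll keep the press for a moment and then lift clear.

Call:
servo_tool(steps=[0,0,0.05,0,0,0,-1,0,0,0.05,0,0,0,-1,0,0,0.05,0,0,0,-1])

```text
t: 11.87
tool_pos: [0.4483, -0.0514, 0.0496]
tcp_rot: [[-0.995, 0.096, -0.002], [0.096, 0.995, 0.002], [0.002, 0.002, -1.0]]
force: [-10.3, 2.4, 29.3]
gripper_width: 0.0006
grasp_force: 15.0
```

Call:
servo_tool(steps=[0,0,-1,0,0,0,-1,0,0,-4,0,0,0,-1,0,0,-8,0,0,0,-1,0,0,-12,0,0,0,-1,0,-6,-14,0,0,0,-1,0,-10,-14,0,0,0,-1,0,-14,-14,0,0,0,-1,0,-18,-14,0,0,0,-1,0,-22,-14,0,0,0,-1,0,-24,-14,0,0,0,-1,0,-24,-14,0,0,0,-1])

```text
t: 12.78
tool_pos: [0.4243, -0.2982, 0.1891]
tcp_rot: [[-0.994, 0.105, 0.002], [0.105, 0.994, -0.005], [-0.002, -0.004, -1.0]]
force: [-1.9, -0.6, -0.2]
gripper_width: 0.0005
grasp_force: 0.0
```

```bash
python3 m.py; python3 - <<'E'
from h import *
S=snap("top");P=cloud(S)
cv2.imwrite("pics/s6.png",np.hstack([cv2.resize(snap("side")[0]["img"][230:300,260:340,::-1],(480,420)),cv2.resize(S[0]["img"][255:325,345:395,::-1],(300,420))]))
E
```

```text
rect ((0.5291332006454468, 0.015608549118041992), (0.2183433324098587, 0.19818615913391113), 83.86751556396484)
plate z 0.04140330896529765
screw [288.7 275.2] [0.4698 0.1008 0.042 ]
screw [357.1 279.9] [ 0.4536 -0.0541  0.042 ]
screw [294.6 217.7] [0.6018 0.0839 0.042 ]
screw [360.6 221. ] [ 0.5885 -0.0695  0.042 ]
NL 44 [0.4791 0.1825 0.0444] [0.4447 0.1345 0.0383] [0.4983 0.1908 0.0486]
FL 39 [0.609  0.1713 0.0448] [0.5922 0.1683 0.0389] [0.6274 0.1757 0.0508]
FR 37 [ 0.5797 -0.1572  0.0447] [ 0.5611 -0.161   0.041 ] [ 0.5946 -0.1535  0.0489]
```

View pics/s6.png

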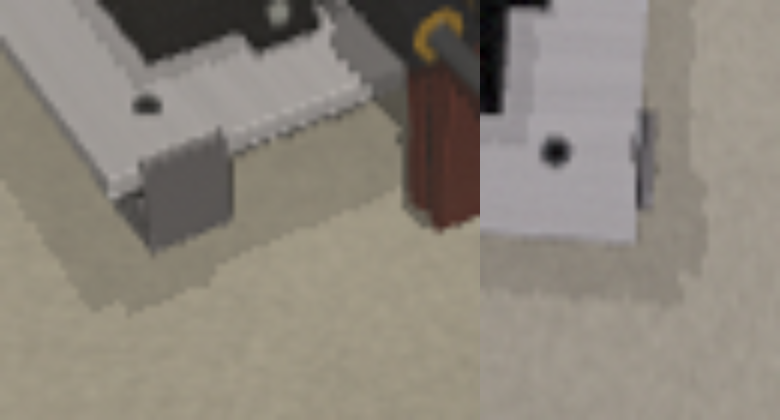

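The tab is flat on the plate's edge, the plate is about 1 mm from its place, and the arm is clear. I'm handing the job in.

```bash
python3 -c "
from bench import ctrl
print(ctrl.job_done())"
```

```text
the job is handed in; nothing more can be done
None
```

The near right corner was the one that rocked; its shim is now pushed home with the tab on the plate's edge, the corner held under about 29 N, and the job is handed in (no verdict was shown).

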